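Top up a kit of chassis feet on the sprung scale and dial the number added

TASK

Put the steel socket someone left on the scale pan into the grey tray, and top up the pan with chassis feet from the bench, one beside the other, until it holds six and its pointer rests in the black band; the feet already in the pan stay there, and the pan must never be pressed or slammed down near its stop. Then roll the counter's thumbwheel up, pushing its ridges, until the number of feet you added stands squarely on top between the index posts. Leave spare feet standing on the bench and the other things on the bench where they are.

Things in the scene. Friction and masses are not known exactly. Their poses are not given: they have to be found in the camera images.
- foot1_c (a point): centre (half-way up) of a chassis foot: a round turned-aluminium disc 36 mm in diameter and 28 mm tall with a thin dark rubber band near its base, 100 g (+-3 %), flat on both ends, own z axis up; a foot's top has a small dark screw hole. It starts standing loose on the bench to the left, among other things of other shapes.
- foot2_c (a point): centre (half-way up) of a chassis foot: a round turned-aluminium disc 36 mm in diameter and 28 mm tall with a thin dark rubber band near its base, 100 g (+-3 %), flat on both ends, own z axis up; a foot's top has a small dark screw hole. It starts standing loose on the bench to the left, among other things of other shapes.
- foot3_c (a point): centre (half-way up) of a chassis foot: a round turned-aluminium disc 36 mm in diameter and 28 mm tall with a thin dark rubber band near its base, 100 g (+-3 %), flat on both ends, own z axis up; a foot's top has a small dark screw hole. It starts standing loose on the bench to the left, among other things of other shapes.
- foot4_c (a point): centre (half-way up) of a chassis foot: a round turned-aluminium disc 36 mm in diameter and 28 mm tall with a thin dark rubber band near its base, 100 g (+-3 %), flat on both ends, own z axis up; a foot's top has a small dark screw hole. It starts standing loose on the bench to the left, among other things of other shapes.
- foot5_c (a point): centre (half-way up) of a chassis foot: a round turned-aluminium disc 36 mm in diameter and 28 mm tall with a thin dark rubber band near its base, 100 g (+-3 %), flat on both ends, own z axis up; a foot's top has a small dark screw hole. It starts standing loose on the bench to the left, among other things of other shapes.
- in1_c (a point): centre (half-way up) of a chassis foot: a round turned-aluminium disc 36 mm in diameter and 28 mm tall with a thin dark rubber band near its base, 100 g (+-3 %), flat on both ends, own z axis up; a foot's top has a small dark screw hole. It already stands in the pan at the start (one to three of these three exist; None if absent), in the row 50 mm to the pan's own -x side. It must stay in the pan.
- in2_c (a point): centre (half-way up) of a chassis foot: a round turned-aluminium disc 36 mm in diameter and 28 mm tall with a thin dark rubber band near its base, 100 g (+-3 %), flat on both ends, own z axis up; a foot's top has a small dark screw hole. It already stands in the pan at the start (one to three of these three exist; None if absent), in the row 50 mm to the pan's own -x side. It must stay in the pan.
- in3_c (a point): centre (half-way up) of a chassis foot: a round turned-aluminium disc 36 mm in diameter and 28 mm tall with a thin dark rubber band near its base, 100 g (+-3 %), flat on both ends, own z axis up; a foot's top has a small dark screw hole. It already stands in the pan at the start (one to three of these three exist; None if absent), in the row 50 mm to the pan's own -x side. It must stay in the pan.
- pan_mid (a point): centre of the upper face of the scale pan's flat floor; sinks with the pan. x, y along the pan's sides, z up. Aluminium floor about 218 x 188 mm inside (x, y), rim 8 mm above it, 110 mm above the bench when empty. Room for six feet in two rows of three: rows at x = -50 and +50 mm, columns at y = -55, 0 and +55 mm.
- scale: grey base of the scale, fixed, origin on the bench under the pan's centre, axes as the pan's. A white post 12 x 22 mm, 122 mm tall, stands beside the pan at y = -133 mm; a dark pointer on the pan runs along it and a 4.4 mm tall black band on it marks a full kit of six feet.
- pan (a joint): how far the sprung pan has sunk, m: 0 empty, growing downwards, stop at 0.060. The spring gives 5.0 mm per foot (196 N/m), so six feet alone sink it 30 mm, pointer in the black band. It settles in about a second.
- socket_c (a point): centre (half-way up) of a stray steel deep socket standing in the pan, on the pan's +x half: a plain steel cylinder 55 mm tall, 26 mm in diameter below and 23 mm above, 95 to 145 g, z up.
- tray: shallow open grey plastic tray, fixed, 120 x 120 mm outside, 24 mm tall, 4 mm walls and 4 mm floor, beyond the counter; origin at the centre of its underside, empty at the start.
- counter: the fixed grey counter, origin under its middle: 170 mm long (x), 112 mm wide (y), 105 mm tall, the wheel in a slot in the middle. Beside the wheel's top stand two brass index posts, at y = -27 and +27 mm, 10 mm square, tops 122 mm above the bench.
- counter_axis (a point): centre of the thumbwheel, 81 mm above the bench. y is the wheel's axle, z up, x away from the robot. Black wheel 36 mm wide, 48 mm in radius; across its rim ten grey ridges 4 mm thick, out to 58 mm radius, 36 degrees apart, one between each two neighbouring digits. White digits 0 to 9 on the rim; the one straight up is shown.
- wheel (a joint): turn of the thumbwheel, rad: digit d is exactly on top at d x 0.6283, ridges then 18 degrees either side of the top. It grows, and the digit goes up, as the wheel's top rolls away from the robot (counter's +x). Friction holds it where it is left (about 1 N at the rim moves it); no click stops; range -0.25 to 5.9; starts at 0 to 0.8.
- standoff: bystander: tall brass hexagonal standoff, 20 mm across, 64 mm tall, standing; origin at its foot
- knob: bystander: black knob, 33 mm in diameter on a 44 mm steel flange, 45 mm tall; origin at its foot
- jar: bystander: small closed jar, 42 mm in diameter, 58 mm tall; origin at its foot
Not all that is in view belongs to the job. Leave any yellow look-alike of the part that bears foot3_c alone.

How it is judged (in metres and radians):
On the way, in this order (a step that is already met when the one before it is completed fails the run):
1. The socket is in the tray and the pan, with nothing but six feet on it, rests in the full-kit band, untouched (x of socket_c in the frame of tray between -0.056 and 0.056 m and y of socket_c in the frame of tray between -0.056 and 0.056 m and height (world z) of socket_c below 0.045 m and contact force between each of socket, pan, foot1, foot2, foot3, foot4, foot5, in1, in2, in3 and the fingers below 0.1 N and value of joint pan between 0.0275 and 0.0325 m and contact force between pan and the arm below 0.1 N and horizontal distance between each of in1_c, in2_c, in3_c and pan_mid below 0.118 m and z of in1_c in the frame of pan_mid between 0.005 and 0.03 m and z of in2_c in the frame of pan_mid between 0.005 and 0.03 m and z of in3_c in the frame of pan_mid between 0.005 and 0.03 m), for 0.4 s.
2. After that the wheel is rolled up to at least the digit 3 (value of joint wheel above 1.71496 rad), for 0.3 s.
At the end, for the whole second after the job is handed in: Socket released in the tray; pan sunk 27.5 to 32.5 mm, its first feet still in it; wheel within 0.17 rad of the digit that equals the number of bench feet now in the pan (3, 4 or 5); spare feet low on the bench outside the pan; all at rest (all of step 1 and ((value of joint wheel between 2.97159 and 3.31159 rad and horizontal distance between each of foot1_c, foot2_c, foot3_c, foot4_c, foot5_c and pan_mid below 0.118 m) or (value of joint wheel between 2.34327 and 2.68327 rad and horizontal distance between any of foot1_c, foot2_c, foot3_c, foot4_c, foot5_c and pan_mid above 0.12 m and (horizontal distance between each of foot1_c, foot3_c, foot5_c and pan_mid below 0.118 m or horizontal distance between each of foot2_c, foot4_c and pan_mid below 0.118 m) and (horizontal distance between each of foot1_c, foot2_c, foot5_c and pan_mid below 0.118 m or horizontal distance between each of foot3_c, foot4_c and pan_mid below 0.118 m) and (horizontal distance between each of foot1_c, foot2_c, foot3_c, foot4_c and pan_mid below 0.118 m or horizontal distance between foot5_c and pan_mid below 0.118 m)) or (value of joint wheel between 1.71496 and 2.05496 rad and horizontal distance between any of foot2_c, foot3_c, foot4_c, foot5_c and pan_mid above 0.12 m and horizontal distance between any of foot1_c, foot3_c, foot4_c, foot5_c and pan_mid above 0.12 m and horizontal distance between any of foot1_c, foot2_c, foot4_c, foot5_c and pan_mid above 0.12 m and horizontal distance between any of foot1_c, foot2_c, foot3_c, foot5_c and pan_mid above 0.12 m and horizontal distance between any of foot1_c, foot2_c, foot3_c, foot4_c and pan_mid above 0.12 m)) and ((horizontal distance between foot1_c and pan_mid below 0.118 m and z of foot1_c in the frame of pan_mid between 0.005 and 0.03 m) or (horizontal distance between foot1_c and pan_mid above 0.12 m and height (world z) of foot1_c below 0.04 m)) and ((horizontal distance between foot2_c and pan_mid below 0.118 m and z of foot2_c in the frame of pan_mid between 0.005 and 0.03 m) or (horizontal distance between foot2_c and pan_mid above 0.12 m and height (world z) of foot2_c below 0.04 m)) and ((horizontal distance between foot3_c and pan_mid below 0.118 m and z of foot3_c in the frame of pan_mid between 0.005 and 0.03 m) or (horizontal distance between foot3_c and pan_mid above 0.12 m and height (world z) of foot3_c below 0.04 m)) and ((horizontal distance between foot4_c and pan_mid below 0.118 m and z of foot4_c in the frame of pan_mid between 0.005 and 0.03 m) or (horizontal distance between foot4_c and pan_mid above 0.12 m and height (world z) of foot4_c below 0.04 m)) and ((horizontal distance between foot5_c and pan_mid below 0.118 m and z of foot5_c in the frame of pan_mid between 0.005 and 0.03 m) or (horizontal distance between foot5_c and pan_mid above 0.12 m and height (world z) of foot5_c below 0.04 m)) and linear speed of each of foot1, foot2, foot3, foot4, foot5, in1, in2, in3, socket below 0.02 m/s and velocity of joint wheel between -0.05 and 0.05 rad/s and velocity of joint pan between -0.01 and 0.01 m/s); the robot touches nothing.
It fails at once if the pan was pushed down near its stop (beyond 50 mm) (value of joint pan above 0.05 m).
It fails at once if a foot that was in the pan was taken out of it (horizontal distance between any of in1_c, in2_c, in3_c and pan_mid above 0.125 m).
It fails at once if a bystander was shifted by more than 50 mm (distance of any of standoff, knob, jar from where it was at the start of the episode above 0.05 m).
Of in1, in2, in3 only 1 to 3 are there at a start; the rules pass over those that are not, and their reading is None.
At some moment in a run one of foot1, foot2, foot3, foot4, foot5 may be knocked a few centimetres aside while the robot is not near it.
It also fails if it takes over 210 s, if anything falls off the work surface, if the arm or the gripper's body presses on something with over 40 N, if the wrist force passes 120 N, or if a joint passes its speed limit or range.

ROBOT

A 6-joint arm with a two-finger parallel gripper is mounted at the origin on the work surface. World frame = base frame: x ahead of the robot, y to its left, z up, the work surface at z = 0. Lengths are in mm, angles in rad, forces in N, time in s.
With the tool pointing down it reaches from about 400 to 825 mm from the base axis. Payload 7 kg.
Tool frame: the origin (TCP) lies between the finger pads; the fingertips stand 14 mm ahead of it and the grasp point (between the pads) lies 5 mm behind it; x points along the fingers, y is the direction in which the jaws open and shut, and the axes are right-handed (so a half turn about x gives the same grasp; the last joint's range is limited). The gripper opens to 88 mm and grips with 3 to 60 N. Pads are 19 mm wide; open, the fingers measure 130 mm over their backs; the gripper's body (78 mm by 193 mm) begins 47 mm behind the grasp point.
Start: joints at [-1.044, 0.359, 0.012, 0, -1.224, -0.288], TCP at [159.637, -655.829, 240.561] pointing down, gripper open.
Joint ranges: [-3.07, 3.07], [-1.43, 2.12], [-1.02, 1.25], [-3.03, 1.67], [-3.05, -0], [-3.03, 3.03]. Speed limits (rad/s): [2.39, 2.39, 3.01, 3.14, 3.14, 3.14].

INTERFACE

Orientations are given as a unit quaternion [x, y, z, w].
In Python, from rig import bot gives the robot as it stands.
- The arm moves only by the tool carry_out, never from a script. Its argument "motion" is a list of rows, each an object with "travel": the shift along the tool's x, y, z in mm, a list of three; "roll": the turn about the tool's x in rad; "fingers": the finger opening in mm, from 0 to 87.6. In form: [{"travel": [tx, ty, tz], "roll": roll, "fingers": fingers}, ...]. A call has 1 to 12 rows; each row is the pose to reach, as a shift and turn from the pose commanded when the call began, along the tool's axes at that moment; what a row does not reach only later rows make up. A row lasts 1/12 s, in which the tool goes at most 41.7 mm and 7.16 degrees, less where a joint would pass 70% of its speed; a pose out of reach is approached as far as the arm can. A call with a gripper value outside its range is refused whole. The fingers move at their own pace and stop on an object; the grip force is fixed at half the most. Time passes only in rows, so rows that repeat a pose let the fingers close. It gives the time, the measured TCP pose, the force and the opening at its end, in the units of the state.
- bot.observe(): the state, without advancing time (a new reading comes with each control period).
- bot.capture(name): name is "scene" or "side" or "wrist"; returns a dict with "pixels" (480x640x3 uint8, red, green, blue), "depth" (480x640 float32, mm along the optical axis (not along the pixel's ray), 0 where there is no reading), "camera_matrix" (3x3 intrinsics, pixels), "pose" (4x4, takes a point from camera to world coordinates); the wrist camera has in their place "tool_from_camera" (4x4, takes a point from camera to tool coordinates, whose origin is the TCP and whose axes are the tool frame's). Camera axes: x right, y down, z forward; pixel columns grow to the right and rows downward; lengths in mm; the calibration is good to about 2 mm. A picture is of the moment at which its call begins: read the wrist's pose just before it.
- bot.hand_in(): hands the job in, once; it reports no verdict.
Trained networks look in the newest picture that a camera, given by its name, has taken for a name from the list of things; names that differ only in an ending like _2 or _b are one class to them, and where a whole thing is asked for, a point or a joint stands for the part that bears it (a point fixed in the world has none). Each returns a list of dicts, best first, with "p" (0 to 1); they miss things now and then, are a little off and sometimes report something else, mostly with a low value. They report only what shows in the picture. A call takes as long as a camera call. They do not tell look-alikes from the thing itself.
- bot.outline_of(query, camera): "region" (480x640 bool, what is visible of it) and "bbox" ([left, top, right, bottom] in pixels, round what is visible of it).
The state is a dict: "time": time; "joints": joint angles; "qd": joint speeds; "joint_torque": joint torques, N m; "position": TCP position; "orientation": TCP orientation; "force": force on the tool from outside, world axes, zero at the start; "ft_torque": the same for the moment, N m; "grip_width": finger opening in mm.
Only numpy, scipy, OpenCV 4.12 (cv2) and the standard library are available. Lean on these libraries where they do the work, as an engineer would, in place of code of your own. Each camera call takes 0.05 s, during which the arm holds its last target. There are 200 camera calls.

## Working session

There is one attempt and no reset: what is moved stays moved. The work goes in short steps, Python scripts to look and compute and a tool call to move; the robot and the scene stay as the last step left them, time stands still between calls to the robot, and variables do not carry over. Pictures are saved under pics/ and viewed, about 12 in all and at most 16, crops included, and the job is handed in when it is done.

Besides the shell and the picture viewer there is one more tool, called after ">>>" as name([rows], argument=value, ...), one row to a line, values as JSON. carry_out: Moves the arm, as the interface text tells. Its arguments: {"type":"object","properties":{"motion":{"type":"array","items":{"type":"object","properties":{"travel":{"type":"array","items":{"type":"number"}},"roll":{"type":"number"},"fingers":{"type":"number"}}}}},"required":["motion"]}

```bash
ls; mkdir -p pics
cat > h.py <<'E'
import numpy as np, cv2
from rig import bot
from scipy.spatial.transform import Rotation as R
def cap(n,save=None):
    s=bot.observe(); c=bot.capture(n)
    if n=='wrist':
        T=np.eye(4);T[:3,:3]=R.from_quat(s['orientation']).as_matrix();T[:3,3]=s['position']
        c['pose']=T@c['tool_from_camera']
    if save: cv2.imwrite('pics/'+save,c['pixels'][:,:,::-1])
    return c
def cloud(c,reg=None):
    d=c['depth'];v,u=np.nonzero((d>0)&(reg if reg is not None else True));z=d[v,u]
    K=c['camera_matrix'];p=np.stack([(u-K[0,2])/K[0,0]*z,(v-K[1,2])/K[1,1]*z,z],1)
    return p@c['pose'][:3,:3].T+c['pose'][:3,3]
def proj(c,p):
    q=np.linalg.inv(c['pose'])@np.append(p,1);q=c['camera_matrix']@q[:3];return q[:2]/q[2]
E
python3 - <<'E'
from h import *
s=bot.observe();print(s)
for n in('scene','side'):
    c=cap(n,n+'0.png');print(n,c['pose'].round(2).tolist())
    for q in('foot1_c','socket_c','pan','tray','counter','wheel','standoff','knob','jar','scale'):
        for o in bot.outline_of(q,n)[:8]:
            p=cloud(c,o['region'])
            print(n,q,round(o['p'],2),[int(x) for x in o['bbox']],np.median(p,0).round() if len(p) else None, np.percentile(p,98,axis=0).round() if len(p) else None, np.percentile(p,2,axis=0).round() if len(p) else None)
E
```

```text
pics
{'time': 0.0, 'joints': array([-1.04390201e+00,  3.59397421e-01,  1.10627228e-02, -3.42672024e-04,
       -1.22411177e+00, -2.88074802e-01]), 'qd': array([ 0.00086673, -0.00245507, -0.00131877,  0.0001203 ,  0.00080857,
        0.00039712]), 'joint_torque': array([-4.64042841e-04, -5.82710266e+01,  2.93048608e+01,  6.99710190e+00,
        6.69584144e-03, -9.17395141e-05]), 'position': array([ 159.52021738, -655.39776419,  239.61889212]), 'orientation': array([-0.08361316,  0.70220285,  0.08477473,  0.7019496 ]), 'force': array([-0.45384935, -0.3459127 ,  0.27672699]), 'ft_torque': array([0.00277121, 0.03248695, 0.00498367]), 'grip_width': 87.7718754034973}
scene [[-0.04, 0.75, -0.66, 1113.14], [1.0, 0.04, -0.02, 68.81], [0.01, -0.66, -0.75, 805.56], [0.0, 0.0, 0.0, 1.0]]
scene foot1_c 0.83 [433, 278, 455, 303] [537. 297.  26.] [546. 314.  31.] [514. 283.   4.]
scene socket_c 0.65 [99, 246, 122, 279] [ 594. -272.  133.] [ 599. -264.  156.] [ 578. -285.  101.]
scene pan 0.71 [52, 199, 209, 319] [ 565. -245.   99.] [ 666. -154.  108.] [ 437. -354.   96.]
scene tray 0.76 [294, 310, 
[... 1297 characters left out ...]
.26 [254, 375, 278, 404] [428. 305.  28.] [450. 319.  31.] [415. 285.   2.]
side tray 0.72 [215, 218, 290, 286] [659.  89.   6.] [715. 149.  26.] [593.  29.   2.]
side counter 0.6 [293, 206, 408, 318] [450.  74.  95.] [549.  96. 130.] [384. -15.   8.]
side wheel 0.61 [320, 219, 382, 264] [461.  43. 121.] [520.  56. 139.] [419.  17.  89.]
side standoff 0.95 [179, 310, 199, 343] [598. 304.  39.] [618. 312.  66.] [592. 291.   3.]
side knob 0.93 [171, 371, 201, 410] [513. 384.  31.] [536. 401.  48.] [500. 362.   2.]
side jar 0.95 [214, 283, 236, 318] [590. 233.  42.] [617. 247.  61.] [580. 210.   1.]
side scale 0.95 [331, 121, 464, 229] [ 536. -217.   99.] [ 662. -147.  109.] [ 438. -373.    5.]
```

Run:
```python
import cv2
a=cv2.imread('pics/scene0.png')
l=cv2.resize(a[190:340,40:215],None,fx=3,fy=3,interpolation=2)
r=cv2.resize(a[185:390,265:530],None,fx=3,fy=3,interpolation=2)
cv2.imwrite('pics/r.png',r); 
b=cv2.imread('pics/side0.png')
cv2.imwrite('pics/l.png',l)
```

```text
(no output)
```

View pics/r.png

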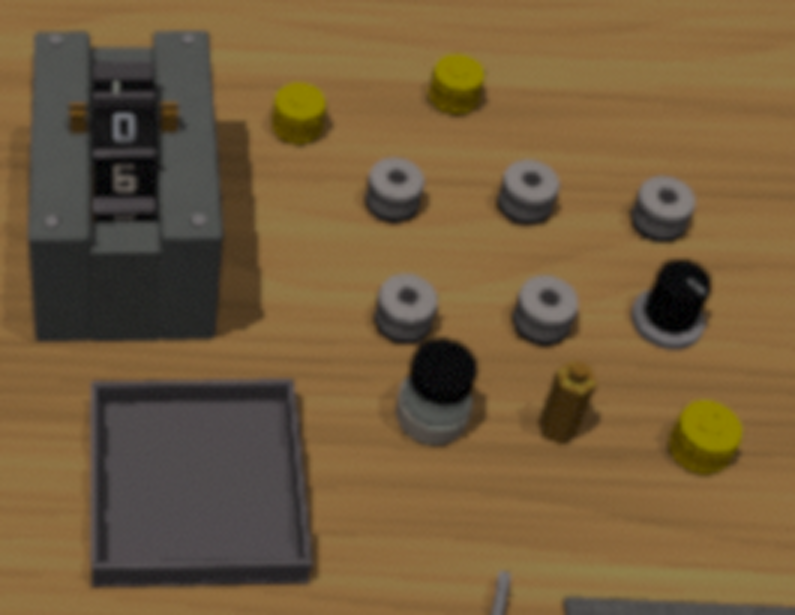

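View pics/l.png

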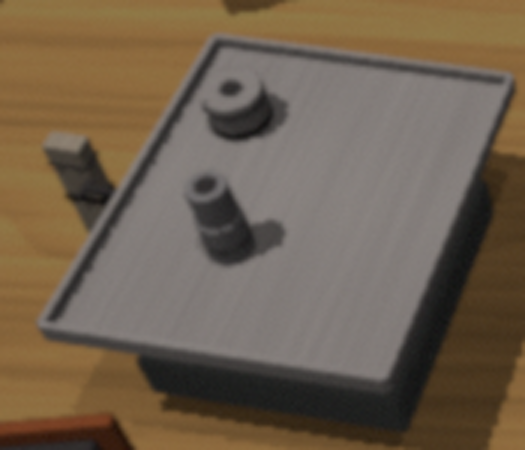

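The crops show five aluminium feet on the bench, at full-image px (397,248), (441,248), (486,254), (401,287) and (447,288). The yellow look-alikes at (365,222), (417,213) and (500,330) are to be left alone. The pan holds one foot and the socket, so I add 5 and the wheel's target is digit 5. The wheel now shows about 0.

```bash
cat >> h.py <<'E'
def tops(c,zlo,zhi,box,minpix=25):
    d=c['depth'];v,u=np.indices(d.shape)
    K=c['camera_matrix'];p=np.stack([(u-K[0,2])/K[0,0]*d,(v-K[1,2])/K[1,1]*d,d],-1)@c['pose'][:3,:3].T+c['pose'][:3,3]
    m=(d>0)&(p[...,2]>zlo)&(p[...,2]<zhi)&(p[...,0]>box[0])&(p[...,0]<box[1])&(p[...,1]>box[2])&(p[...,1]<box[3])
    n,l,st,_=cv2.connectedComponentsWithStats(m.astype(np.uint8),connectivity=4)
    out=[]
    for i in range(1,n):
        if st[i,4]<minpix: continue
        k=l==i;q=p[k][:,:2].astype(np.float32);(x,y),r=cv2.minEnclosingCircle(q)
        out.append((round(x,1),round(y,1),round(r,1),st[i,4],round(float(np.median(p[k][:,2])),1),c['pixels'][k].mean(0).round().astype(int).tolist()))
    return out
E
python3 - <<'E'
from h import *
s=bot.observe();M=R.from_quat(s['orientation']).as_matrix();print(M.round(3).tolist())
for n in('scene','side'):
    c=cap(n)
    print(n,'bench');[print(t) for t in tops(c,23,33,(350,680,160,450))]
    print('panfeet');[print(t) for t in tops(c,112,140,(420,680,-380,-140),10)]
    print('socket');[print(t) for t in tops(c,140,165,(420,680,-380,-140),5)]
    print('post');[print(t) for t in tops(c,112,130,(420,720,-440,-340),5)]
    for q in('pan','tray','counter'):
        o=bot.outline_of(q,n)[0];p=cloud(c,o['region'])
        z={'pan':(90,112),'tray':(18,30),'counter':(98,112)}[q]
        p=p[(p[:,2]>z[0])&(p[:,2]<z[1])]
        if q=='pan':
            f=p[(p[:,2]<103)];print('floor z',np.median(f[:,2]),len(f)); 
        print(q,cv2.minAreaRect(p[:,:2].astype(np.float32)))
E
```

```text
[[-0.0, -0.237, 0.972], [-0.0, 0.972, 0.237], [-1.0, -0.0, -0.0]]
scene bench
(370.2, 161.6, 14.7, np.int32(40), 27.9, [133, 117, 5])
(436.1, 212.9, 19.9, np.int32(221), 27.8, [113, 106, 102])
(433.0, 299.4, 19.4, np.int32(218), 27.9, [114, 107, 102])
(443.0, 387.4, 19.4, np.int32(228), 27.8, [111, 105, 101])
(532.7, 213.9, 18.9, np.int32(263), 27.9, [114, 107, 103])
(529.6, 301.0, 19.4, np.int32(257), 27.7, [114, 107, 103])
(523.8, 378.8, 16.1, np.int32(63), 28.6, [9, 8, 7])
(602.5, 225.1, 20.5, np.int32(126), 28.6, [82, 82, 77])
(605.2, 300.1, 11.2, np.int32(42), 28.5, [58, 41, 14])
(615.2, 380.7, 19.1, np.int32(312), 27.9, [134, 119, 2])
panfeet
(490.5, -298.2, 19.4, np.int32(350), 125.7, [97, 92, 90])
(533.1, -376.1, 8.6, np.int32(59), 120.5, [97, 87, 76])
(587.4, -275.9, 13.3, np.int32(201), 126.2, [56, 54, 54])
socket
(586.5, -276.5, 12.5, np.int32(196), 152.4, [79, 76, 76])
post
(532.7, -384.0, 14.1, np.int32(132), 121.0, [106, 95, 82])
(717.7, -369.4, 28.8, np.int32(122), 114.9, [115, 67, 38])
floor z 98.6403766694362 10090
pan ((546.8303833007812, -264.1717224121094), (224.7
[... 635 characters left out ...]
, 19.3, np.int32(388), 28.6, [179, 165, 14])
(432.4, 301.5, 18.8, np.int32(437), 28.9, [165, 158, 154])
(520.3, 381.0, 16.2, np.int32(90), 27.8, [13, 13, 13])
(442.1, 387.9, 18.6, np.int32(525), 28.8, [164, 158, 153])
panfeet
(531.8, -374.3, 8.5, np.int32(39), 118.8, [110, 101, 90])
(584.6, -274.8, 13.4, np.int32(131), 125.5, [80, 77, 75])
(488.7, -297.0, 19.5, np.int32(221), 126.5, [126, 120, 116])
socket
(583.8, -275.6, 13.5, np.int32(104), 151.9, [101, 96, 95])
post
(713.7, -366.5, 25.3, np.int32(38), 115.7, [127, 74, 46])
(531.3, -381.4, 14.3, np.int32(69), 121.1, [125, 115, 103])Traceback (most recent call last):
  File "<stdin>", line 10, in <module>
IndexError: list index out of range
```

Run:
```python
from h import *
for n in('scene','side'):
    c=cap(n);p=cloud(c)
    p=p[(p[:,2]>96)&(p[:,2]<112)&(p[:,0]>400)&(p[:,0]<700)&(p[:,1]<-130)&(p[:,1]>-420)]
    g=np.zeros((600,600),np.uint8);ij=((p[:,:2]-[400,-420])).astype(int);g[ij[:,0],ij[:,1]]=255
    g=cv2.morphologyEx(g,cv2.MORPH_CLOSE,np.ones((9,9)));g=cv2.morphologyEx(g,cv2.MORPH_OPEN,np.ones((31,31)))
    q=np.argwhere(g>0)+[400,-420];print(n,cv2.minAreaRect(q.astype(np.float32)))
    print('floor',np.median(p[:,2]))
    # wheel ridges
    yaw=np.deg2rad(3.8);xh=np.array([np.cos(yaw),np.sin(yaw)]);yh=np.array([-xh[1],xh[0]]);C=np.array([471.8,35.6])
    p=cloud(c);r=p[:,:2]-C;x=r@xh;y=r@yh;m=(abs(y)<16)&(abs(x)<62)&(p[:,2]>85);rad=np.hypot(x,p[:,2]-81);th=np.degrees(np.arctan2(x,p[:,2]-81))
    k=m&(rad>52)&(rad<61);print('ridge angles',np.histogram(th[k],bins=np.arange(-90,91,4)))
```

```text
scene ((548.9058227539062, -251.48800659179688), (198.3688201904297, 228.6760711669922), 82.7249984741211)
floor 98.9464792901
ridge angles (array([ 0,  0,  0,  0,  0,  0,  0,  0,  0,  0,  0,  0,  0,  4, 28, 41,  2,
        0,  0,  0,  0,  0,  1, 31, 28,  0,  0,  0,  0,  0,  0,  1, 41,  0,
        0,  0,  1,  0,  0,  0,  9, 44,  8,  0,  0]), array([-90, -86, -82, -78, -74, -70, -66, -62, -58, -54, -50, -46, -42,
       -38, -34, -30, -26, -22, -18, -14, -10,  -6,  -2,   2,   6,  10,
        14,  18,  22,  26,  30,  34,  38,  42,  46,  50,  54,  58,  62,
        66,  70,  74,  78,  82,  86,  90]))
side ((547.6744384765625, -257.05609130859375), (185.68572998046875, 229.38983154296875), 83.26399230957031)
floor 100.16809623177824
ridge angles (array([ 0,  0,  0,  0,  0,  8, 54,  1,  0,  0,  0,  0,  0,  0, 22, 16,  1,
        1,  0,  0,  1,  0, 13, 42,  8,  0,  0,  0,  0,  0,  0, 35, 21,  0,
        0,  0,  0,  0,  0,  0, 13, 11,  0,  0,  0]), array([-90, -86, -82, -78, -74, -70, -66, -62, -58, -54, -50, -46, -42,
       -38, -34, -30, -26, -22, -18, -14, -10,  -6,  -2,   2,   6,  10,
        14,  18,  22,  26,  30,  34,  38,  42,  46,  50,  54,  58,  62,
        66,  70,  74,  78,  82,  86,  90]))
```

```bash
cat >> h.py <<'E'
PY=np.deg2rad(-7.2);PC=np.array([548.5,-251.])
def slot(a,b):
    return PC+a*np.array([np.cos(PY),np.sin(PY)])+b*np.array([-np.sin(PY),np.cos(PY)])
def go(x,y,z,yaw=172.8):
    s=bot.observe();M=R.from_quat(s['orientation']).as_matrix()
    d=M.T@(np.array([x,y,z])-s['position'])
    cy=np.degrees(np.arctan2(M[1,1],M[0,1]));r=-((yaw-cy+180)%360-180)
    print('travel',d.round(1).tolist(),'roll',round(np.deg2rad(r),3),'rows',round(np.linalg.norm(d)/41.7,1),'| t',round(s['time'],1),'pos',s['position'].round(1),'grip',round(s['grip_width'],1),'F',s['force'].round(1))
E
python3 - <<'E'
from h import *
p=cloud(cap('scene'));m=(p[:,0]>640)&(p[:,1]<-200)&(p[:,2]>30);q=p[m];print(q.min(0),q.max(0))
m=(p[:,0]>670)&(p[:,1]<-200)&(p[:,2]>30);q=p[m];print(q.min(0),q.max(0))
go(585.5,-276,240);go(585.5,-276,138)
E
```

```text
[ 640.01087663 -411.15481806   30.11735978] [ 924.11616969 -200.13360897  119.31653857]
[ 670.21342202 -411.15481806   30.11735978] [ 924.11616969 -202.97991842  119.31653857]
travel [0.6, 268.3, 503.6] roll -1.206 rows 13.7 | t 1.6 pos [ 159.6 -655.8  240.6] grip 87.7 F [ 0.3  0.2 -0.2]
travel [102.6, 268.3, 503.6] roll -1.206 rows 13.9 | t 1.6 pos [ 159.6 -655.8  240.6] grip 87.7 F [ 0.3  0.2 -0.2]
```

>>> carry_out([
  {"travel":[0,22,42],"roll":-0.1,"fingers":60},
  {"travel":[0,45,84],"roll":-0.2,"fingers":60},
  {"travel":[0,67,126],"roll":-0.3,"fingers":60},
  {"travel":[0,90,168],"roll":-0.4,"fingers":60},
  {"travel":[0,112,210],"roll":-0.5,"fingers":60},
  {"travel":[0,134,252],"roll":-0.6,"fingers":60},
  {"travel":[0,156,294],"roll":-0.7,"fingers":60},
  {"travel":[0,179,336],"roll":-0.8,"fingers":60},
  {"travel":[0,201,378],"roll":-0.9,"fingers":60},
  {"travel":[0,224,420],"roll":-1.0,"fingers":60},
  {"travel":[0,246,462],"roll":-1.1,"fingers":60},
  {"travel":[0,268,504],"roll":-1.206,"fingers":60},
])

```text
time: 2.55
position: [534.2, -321.5, 241.0]
orientation: [-0.469, 0.529, 0.469, 0.529]
force: [0.8, -1.3, 0.7]
grip_width: 59.9
```

Run:
```python
from h import *
go(585.5,-276,240);go(585.5,-276,138)
```

```text
travel [1.0, -45.4, 51.3] roll 0.005 rows 1.6 | t 2.5 pos [ 534.2 -321.5  241. ] grip 59.9 F [ 0.8 -1.3  0.7]
travel [103.0, -45.3, 51.3] roll 0.005 rows 3.0 | t 2.5 pos [ 534.2 -321.5  241. ] grip 59.9 F [ 0.8 -1.3  0.7]
```

>>> carry_out([
  {"travel":[0,0,0],"roll":0,"fingers":60},
  {"travel":[0,0,0],"roll":0,"fingers":60},
  {"travel":[0,0,0],"roll":0,"fingers":60},
])

```text
time: 2.8
position: [533.0, -322.8, 240.4]
orientation: [-0.467, 0.531, 0.468, 0.53]
force: [-0.9, -0.0, -0.1]
grip_width: 59.8
```

Run:
```python
from h import *
go(585.5,-276,240);go(585.5,-276,138)
```

```text
travel [0.3, -46.2, 53.0] roll -0.0 rows 1.7 | t 2.8 pos [ 533.  -322.8  240.4] grip 59.8 F [-0.9 -0.  -0.1]
travel [102.3, -46.3, 53.0] roll -0.0 rows 3.0 | t 2.8 pos [ 533.  -322.8  240.4] grip 59.8 F [-0.9 -0.  -0.1]
```

>>> carry_out([
  {"travel":[0,-23,26],"roll":0,"fingers":60},
  {"travel":[0,-46,53],"roll":0,"fingers":60},
  {"travel":[35,-46,53],"roll":0,"fingers":60},
  {"travel":[70,-46,53],"roll":0,"fingers":60},
  {"travel":[95,-46,53],"roll":0,"fingers":60},
  {"travel":[102,-46,53],"roll":0,"fingers":60},
  {"travel":[102,-46,53],"roll":0,"fingers":15},
  {"travel":[102,-46,53],"roll":0,"fingers":15},
  {"travel":[102,-46,53],"roll":0,"fingers":15},
  {"travel":[102,-46,53],"roll":0,"fingers":15},
  {"travel":[102,-46,53],"roll":0,"fingers":15},
  {"travel":[102,-46,53],"roll":0,"fingers":15},
])

```text
time: 3.8
position: [585.8, -276.6, 139.9]
orientation: [-0.468, 0.53, 0.467, 0.531]
force: [0.9, -0.9, 0.3]
grip_width: 25.5
```

Run:
```python
from h import *
go(585.5,-276,240);go(655,88,240)
```

```text
travel [-100.1, 0.2, 0.5] roll -0.0 rows 2.4 | t 3.8 pos [ 585.8 -276.6  139.9] grip 25.5 F [ 0.9 -0.9  0.3]
travel [-100.1, -23.0, 370.4] roll -0.0 rows 9.2 | t 3.8 pos [ 585.8 -276.6  139.9] grip 25.5 F [ 0.9 -0.9  0.3]
```

>>> carry_out([
  {"travel":[0,0,0],"roll":0,"fingers":15},
  {"travel":[-20,0,0],"roll":0,"fingers":15},
  {"travel":[-60,0,0],"roll":0,"fingers":15},
  {"travel":[-85,-12,30],"roll":0,"fingers":15},
  {"travel":[-85,-24,70],"roll":0,"fingers":15},
  {"travel":[-85,-40,110],"roll":0,"fingers":15},
  {"travel":[-85,-48,150],"roll":0,"fingers":15},
  {"travel":[-85,-48,190],"roll":0,"fingers":15},
  {"travel":[-85,-48,230],"roll":0,"fingers":15},
  {"travel":[-85,-48,270],"roll":0,"fingers":15},
  {"travel":[-85,-48,310],"roll":0,"fingers":15},
  {"travel":[-85,-48,350],"roll":0,"fingers":15},
])

```text
time: 4.8
position: [676.5, 66.9, 223.5]
orientation: [-0.467, 0.531, 0.468, 0.53]
force: [-0.0, -0.0, -1.4]
grip_width: 23.3
```

Run:
```python
from h import *
go(680,88,225);go(680,88,47.5)
```

```text
travel [-1.5, -0.9, 21.4] roll -0.0 rows 0.5 | t 4.8 pos [676.5  66.9 223.5] grip 23.3 F [-0.  -0.  -1.4]
travel [176.0, -1.0, 21.4] roll -0.0 rows 4.3 | t 4.8 pos [676.5  66.9 223.5] grip 23.3 F [-0.  -0.  -1.4]
```

>>> carry_out([
  {"travel":[0,-1,12],"roll":0,"fingers":15},
  {"travel":[40,-1,19],"roll":0,"fingers":15},
  {"travel":[80,-1,19],"roll":0,"fingers":15},
  {"travel":[120,-1,19],"roll":0,"fingers":15},
  {"travel":[150,-1,19],"roll":0,"fingers":15},
  {"travel":[168,-1,19],"roll":0,"fingers":15},
  {"travel":[175,-1,19],"roll":0,"fingers":15},
  {"travel":[175,-1,19],"roll":0,"fingers":15},
  {"travel":[175,-1,19],"roll":0,"fingers":40},
  {"travel":[175,-1,19],"roll":0,"fingers":40},
  {"travel":[175,-1,19],"roll":0,"fingers":40},
  {"travel":[140,-1,19],"roll":0,"fingers":40},
])

```text
time: 5.8
position: [676.5, 82.6, 78.0]
orientation: [-0.465, 0.534, 0.469, 0.528]
force: [0.2, -0.1, -2.0]
grip_width: 39.2
```

Run:
```python
from h import *
c=cap('wrist');print(tops(c,45,70,(590,720,20,150)))
go(531,214.5,160);go(531,214.5,20)
```

```text
[(680.5, 84.5, 11.6, np.int32(2113), 59.5, [102, 98, 97]), (697.7, 78.4, 7.8, np.int32(102), 66.9, [50, 48, 48]), (655.6, 79.7, 3.8, np.int32(68), 67.2, [43, 41, 40])]
travel [-71.0, 165.9, 111.0] roll 0.001 rows 5.1 | t 5.8 pos [682.   83.6  89.6] grip 39.2 F [3.3 0.9 8. ]
travel [69.0, 166.4, 111.0] roll 0.001 rows 5.1 | t 5.8 pos [682.   83.6  89.6] grip 39.2 F [3.3 0.9 8. ]
```

>>> carry_out([
  {"travel":[-40,0,0],"roll":0,"fingers":60},
  {"travel":[-65,20,12],"roll":0.12,"fingers":60},
  {"travel":[-71,50,34],"roll":0.24,"fingers":60},
  {"travel":[-71,85,56],"roll":0.36,"fingers":60},
  {"travel":[-71,120,78],"roll":0.48,"fingers":60},
  {"travel":[-71,150,100],"roll":0.6,"fingers":60},
  {"travel":[-71,166,111],"roll":0.72,"fingers":60},
  {"travel":[-71,166,111],"roll":0.84,"fingers":60},
  {"travel":[-71,166,111],"roll":0.96,"fingers":60},
  {"travel":[-71,166,111],"roll":1.05,"fingers":60},
  {"travel":[-71,166,111],"roll":1.05,"fingers":60},
  {"travel":[-71,166,111],"roll":1.05,"fingers":60},
])

```text
time: 6.85
position: [529.8, 214.8, 155.5]
orientation: [-0.139, 0.693, 0.14, 0.694]
force: [-1.1, -0.5, -0.1]
grip_width: 60.1
```

Run:
```python
from h import *
c=cap('wrist','w1.png');[print(t) for t in tops(c,24,32,(350,680,160,450),200)]
go(531.5,214.5,18,112.6)
```

```text
(437.4, 214.3, 18.1, np.int32(2565), 28.6, [224, 218, 214])
(434.6, 302.5, 18.2, np.int32(2418), 28.5, [182, 176, 171])
(444.7, 388.8, 18.8, np.int32(2239), 28.5, [153, 146, 141])
(533.8, 215.3, 18.0, np.int32(2013), 28.5, [148, 142, 136])
(529.7, 301.5, 18.1, np.int32(1315), 28.5, [200, 195, 190])
(593.7, 223.4, 17.9, np.int32(347), 29.0, [159, 159, 149])
travel [137.3, -0.9, 1.3] roll 0.004 rows 3.3 | t 6.9 pos [529.8 214.7 155.3] grip 60.1 F [ 0.2 -0.5 -0.2]
```

View pics/w1.png

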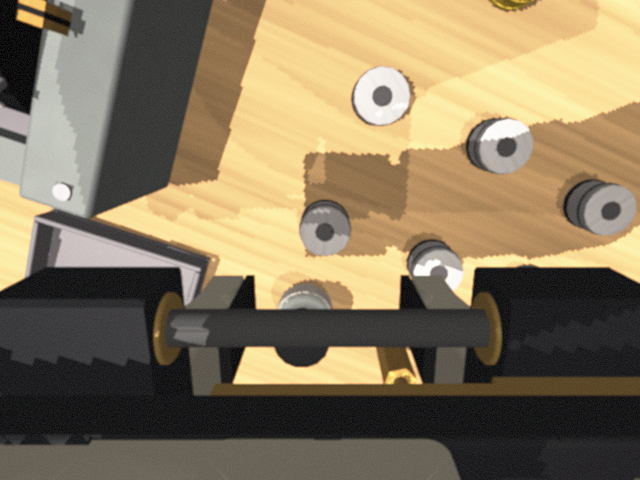

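The wrist view shows foot A at (325,228), B (437,265), C (381,95), D (500,145) and E (603,208), all grey. The jar is at (302,320). I grasp A first.

>>> carry_out([
  {"travel":[40,-1,2.5],"roll":0,"fingers":60},
  {"travel":[80,-1,2.5],"roll":0,"fingers":60},
  {"travel":[115,-1,2.5],"roll":0,"fingers":60},
  {"travel":[133,-1,2.5],"roll":0,"fingers":60},
  {"travel":[137,-1,2.5],"roll":0,"fingers":60},
  {"travel":[137,-1,2.5],"roll":0,"fingers":25},
  {"travel":[137,-1,2.5],"roll":0,"fingers":25},
  {"travel":[137,-1,2.5],"roll":0,"fingers":25},
  {"travel":[137,-1,2.5],"roll":0,"fingers":25},
  {"travel":[127,-1,2.5],"roll":0,"fingers":25},
  {"travel":[95,-1,2.5],"roll":0,"fingers":25},
  {"travel":[55,-1,2.5],"roll":0,"fingers":25},
])

```text
time: 7.9
position: [530.6, 213.4, 99.2]
orientation: [-0.139, 0.695, 0.138, 0.692]
force: [2.0, 1.0, -0.8]
grip_width: 35.3
```

Run:
```python
from h import *
for a,b in((-50,0),(-50,55),(50,0),(50,-55),(50,55)):print(a,b,slot(a,b).round(1))
go(*slot(50,-55),200)
```

```text
-50 0 [ 498.9 -244.7]
-50 55 [ 505.8 -190.2]
50 0 [ 598.1 -257.3]
50 -55 [ 591.2 -311.8]
50 55 [ 605.  -202.7]
travel [-99.5, -508.3, -146.4] roll -1.05 rows 12.9 | t 7.9 pos [530.6 213.4  99.2] grip 35.3 F [ 2.   1.  -0.8]
```

>>> carry_out([
  {"travel":[-40,0,0],"roll":0,"fingers":25},
  {"travel":[-75,-15,-4],"roll":-0.1,"fingers":25},
  {"travel":[-100,-45,-13],"roll":-0.2,"fingers":25},
  {"travel":[-100,-84,-24],"roll":-0.3,"fingers":25},
  {"travel":[-100,-124,-36],"roll":-0.4,"fingers":25},
  {"travel":[-100,-164,-47],"roll":-0.5,"fingers":25},
  {"travel":[-100,-204,-59],"roll":-0.6,"fingers":25},
  {"travel":[-100,-244,-70],"roll":-0.7,"fingers":25},
  {"travel":[-100,-284,-82],"roll":-0.8,"fingers":25},
  {"travel":[-100,-324,-93],"roll":-0.9,"fingers":25},
  {"travel":[-100,-364,-105],"roll":-1.0,"fingers":25},
  {"travel":[-100,-404,-116],"roll":-1.05,"fingers":25},
])

```text
time: 8.9
position: [580.2, -205.1, 201.3]
orientation: [-0.47, 0.529, 0.469, 0.53]
force: [1.7, 0.8, -1.5]
grip_width: 35.3
```

Run:
```python
from h import *
go(*slot(50,-55),200)
go(*slot(50,-55),105+19)
```

```text
travel [1.3, -23.8, -104.7] roll 0.006 rows 2.6 | t 8.9 pos [ 580.2 -205.1  201.3] grip 35.3 F [ 1.7  0.8 -1.5]
travel [77.3, -23.6, -104.7] roll 0.006 rows 3.2 | t 8.9 pos [ 580.2 -205.1  201.3] grip 35.3 F [ 1.7  0.8 -1.5]
```

>>> carry_out([
  {"travel":[0,-9,-40],"roll":0,"fingers":25},
  {"travel":[0,-18,-80],"roll":0,"fingers":25},
  {"travel":[10,-24,-104],"roll":0,"fingers":25},
  {"travel":[35,-24,-104],"roll":0,"fingers":25},
  {"travel":[55,-24,-104],"roll":0,"fingers":25},
  {"travel":[68,-24,-104],"roll":0,"fingers":25},
  {"travel":[74,-24,-104],"roll":0,"fingers":25},
  {"travel":[76,-24,-104],"roll":0,"fingers":25},
  {"travel":[76,-24,-104],"roll":0,"fingers":25},
  {"travel":[76,-24,-104],"roll":0,"fingers":56},
  {"travel":[76,-24,-104],"roll":0,"fingers":56},
  {"travel":[76,-24,-104],"roll":0,"fingers":56},
])

```text
time: 9.9
position: [591.9, -309.2, 124.9]
orientation: [-0.468, 0.53, 0.467, 0.531]
force: [-0.7, -0.1, -0.9]
grip_width: 49.9
```

Run:
```python
from h import *
go(*slot(50,-55),200)
c=cap('scene');print(tops(c,105,140,(420,680,-345,-150),60))
[print(t) for t in tops(c,24,32,(350,680,180,450),60)]
go(529,301.5,190)
```

```text
travel [-75.1, 0.2, -2.7] roll 0.0 rows 1.8 | t 9.9 pos [ 591.9 -309.2  124.9] grip 49.9 F [-0.7 -0.1 -0.9]
[(440.2, -225.9, 76.8, np.int32(221), 107.6, [114, 104, 96]), (492.5, -295.0, 18.1, np.int32(260), 121.5, [55, 52, 51]), (579.5, -246.9, 120.7, np.int32(598), 107.9, [99, 94, 92]), (591.6, -302.6, 42.6, np.int32(593), 124.9, [42, 40, 37])]
(434.8, 212.5, 19.3, np.int32(215), 27.8, [129, 121, 116])
(432.6, 300.2, 18.7, np.int32(215), 27.8, [129, 121, 116])
(443.1, 387.0, 18.3, np.int32(212), 27.9, [129, 121, 117])
(528.3, 298.9, 18.7, np.int32(246), 27.8, [131, 123, 119])
(602.4, 224.8, 20.7, np.int32(108), 28.8, [93, 92, 86])
(614.5, 380.6, 19.3, np.int32(304), 27.7, [152, 135, 3])
travel [-65.7, 138.7, 598.0] roll 0.0 rows 14.8 | t 9.9 pos [ 591.8 -309.2  124.7] grip 52.7 F [-0.1  0.8 -0. ]
```

>>> carry_out([
  {"travel":[-35,0,0],"roll":0,"fingers":60},
  {"travel":[-70,5,20],"roll":0,"fingers":60},
  {"travel":[-75,14,60],"roll":0,"fingers":60},
  {"travel":[-75,23,100],"roll":0,"fingers":60},
  {"travel":[-75,33,140],"roll":0,"fingers":60},
  {"travel":[-75,42,180],"roll":0,"fingers":60},
  {"travel":[-75,51,220],"roll":0,"fingers":60},
  {"travel":[-75,60,260],"roll":0,"fingers":60},
  {"travel":[-75,70,300],"roll":0,"fingers":60},
  {"travel":[-75,79,340],"roll":0,"fingers":60},
  {"travel":[-75,88,380],"roll":0,"fingers":60},
  {"travel":[-75,98,420],"roll":0,"fingers":60},
])

```text
time: 10.95
position: [546.4, 121.9, 199.5]
orientation: [-0.468, 0.53, 0.467, 0.531]
force: [1.3, 0.6, -0.2]
grip_width: 59.8
```

Run:
```python
from h import *
c=cap('scene');print(tops(c,105,140,(420,680,-345,-150),60))
go(529,300.5,18)
```

```text
[(488.9, -249.5, 106.1, np.int32(421), 107.9, [121, 110, 102]), (490.9, -298.8, 20.3, np.int32(430), 126.8, [96, 92, 90]), (582.6, -246.6, 119.6, np.int32(588), 107.9, [128, 122, 120]), (591.4, -308.1, 18.7, np.int32(512), 126.9, [99, 94, 92])]
travel [181.8, 39.0, 169.0] roll 0.003 rows 6.0 | t 11.0 pos [546.5 127.6 199.5] grip 60.1 F [-0.3  3.8  0.5]
```

>>> carry_out([
  {"travel":[0,9,41],"roll":0,"fingers":60},
  {"travel":[0,18,81],"roll":0,"fingers":60},
  {"travel":[12,28,120],"roll":0,"fingers":60},
  {"travel":[35,36,152],"roll":0,"fingers":60},
  {"travel":[70,39,169],"roll":0,"fingers":60},
  {"travel":[110,39,169],"roll":0,"fingers":60},
  {"travel":[150,39,169],"roll":0,"fingers":60},
  {"travel":[175,39,169],"roll":0,"fingers":60},
  {"travel":[181,39,169],"roll":0,"fingers":60},
  {"travel":[181,39,169],"roll":0,"fingers":25},
  {"travel":[181,39,169],"roll":0,"fingers":25},
  {"travel":[181,39,169],"roll":0,"fingers":25},
])

```text
time: 12.0
position: [530.1, 292.9, 18.8]
orientation: [-0.468, 0.53, 0.468, 0.531]
force: [0.6, 0.9, 0.9]
grip_width: 45.4
```

Run:
```python
from h import *
go(*slot(50,0),200)
```

```text
travel [-181.8, -136.8, -537.1] roll -0.0 rows 14.0 | t 12.0 pos [530.1 292.9  18.8] grip 45.4 F [0.6 0.9 0.9]
```

>>> carry_out([
  {"travel":[0,1,7.6],"roll":0,"fingers":55},
  {"travel":[0,1,7.6],"roll":0,"fingers":55},
  {"travel":[0,1,7.6],"roll":0,"fingers":25},
  {"travel":[0,1,7.6],"roll":0,"fingers":25},
  {"travel":[0,1,7.6],"roll":0,"fingers":25},
  {"travel":[0,1,7.6],"roll":0,"fingers":25},
  {"travel":[-10,1,7.6],"roll":0,"fingers":25},
  {"travel":[-50,1,7.6],"roll":0,"fingers":25},
  {"travel":[-90,1,7.6],"roll":0,"fingers":25},
  {"travel":[-130,-5,-10],"roll":0,"fingers":25},
  {"travel":[-165,-14,-40],"roll":0,"fingers":25},
  {"travel":[-181,-24,-75],"roll":0,"fingers":25},
])

```text
time: 13.0
position: [544.1, 220.5, 201.0]
orientation: [-0.469, 0.528, 0.468, 0.532]
force: [0.9, 0.1, -2.1]
grip_width: 35.1
```

Run:
```python
from h import *
go(*slot(50,0),200)
```

```text
travel [-0.1, -112.2, -467.5] roll 0.003 rows 11.5 | t 13.0 pos [544.1 220.5 201. ] grip 35.1 F [ 0.9  0.1 -2.1]
```

>>> carry_out([
  {"travel":[0,-10,-40],"roll":0,"fingers":25},
  {"travel":[0,-20,-80],"roll":0,"fingers":25},
  {"travel":[0,-29,-120],"roll":0,"fingers":25},
  {"travel":[0,-38,-160],"roll":0,"fingers":25},
  {"travel":[0,-48,-200],"roll":0,"fingers":25},
  {"travel":[0,-58,-240],"roll":0,"fingers":25},
  {"travel":[0,-67,-280],"roll":0,"fingers":25},
  {"travel":[0,-77,-320],"roll":0,"fingers":25},
  {"travel":[0,-86,-360],"roll":0,"fingers":25},
  {"travel":[0,-96,-400],"roll":0,"fingers":25},
  {"travel":[0,-105,-440],"roll":0,"fingers":25},
  {"travel":[0,-111,-466],"roll":0,"fingers":25},
])

```text
time: 14.0
position: [594.0, -260.3, 196.7]
orientation: [-0.467, 0.531, 0.467, 0.531]
force: [1.1, 1.0, -0.9]
grip_width: 35.1
```

Run:
```python
from h import *
go(*slot(50,0),200);go(*slot(50,0),119)
```

```text
travel [-3.3, -3.7, 3.6] roll -0.002 rows 0.1 | t 14.0 pos [ 594.  -260.3  196.7] grip 35.1 F [ 1.1  1.  -0.9]
travel [77.7, -3.7, 3.6] roll -0.002 rows 1.9 | t 14.0 pos [ 594.  -260.3  196.7] grip 35.1 F [ 1.1  1.  -0.9]
```

>>> carry_out([
  {"travel":[20,-2,2],"roll":0,"fingers":25},
  {"travel":[45,-2,2],"roll":0,"fingers":25},
  {"travel":[62,-2,2],"roll":0,"fingers":25},
  {"travel":[72,-2,2],"roll":0,"fingers":25},
  {"travel":[76,-2,2],"roll":0,"fingers":25},
  {"travel":[76,-2,2],"roll":0,"fingers":25},
  {"travel":[76,-2,2],"roll":0,"fingers":56},
  {"travel":[76,-2,2],"roll":0,"fingers":56},
  {"travel":[76,-2,2],"roll":0,"fingers":56},
  {"travel":[40,-2,2],"roll":0,"fingers":56},
  {"travel":[5,2,12],"roll":0,"fingers":60},
  {"travel":[0,15,50],"roll":0,"fingers":60},
])

```text
time: 15.0
position: [589.7, -208.9, 203.0]
orientation: [-0.47, 0.529, 0.464, 0.533]
force: [3.0, 1.1, 2.6]
grip_width: 59.8
```

Run:
```python
from h import *
go(436,214,200)
```

```text
travel [0.0, 206.4, 399.8] roll -0.002 rows 10.8 | t 15.0 pos [ 589.7 -208.9  203. ] grip 59.8 F [3.  1.1 2.6]
```

>>> carry_out([
  {"travel":[0,18,36],"roll":0,"fingers":60},
  {"travel":[0,37,72],"roll":0,"fingers":60},
  {"travel":[0,56,108],"roll":0,"fingers":60},
  {"travel":[0,75,145],"roll":0,"fingers":60},
  {"travel":[0,94,182],"roll":0,"fingers":60},
  {"travel":[0,113,219],"roll":0,"fingers":60},
  {"travel":[0,132,256],"roll":0,"fingers":60},
  {"travel":[0,151,293],"roll":0,"fingers":60},
  {"travel":[0,170,330],"roll":0,"fingers":60},
  {"travel":[0,189,366],"roll":0,"fingers":60},
  {"travel":[0,203,393],"roll":0,"fingers":60},
  {"travel":[0,206,399],"roll":0,"fingers":60},
])

```text
time: 16.0
position: [430.9, 220.4, 197.5]
orientation: [-0.468, 0.528, 0.469, 0.531]
force: [0.6, -0.1, -0.5]
grip_width: 59.4
```

Run:
```python
from h import *
go(436,214,18)
c=cap('wrist');[print(t) for t in tops(c,24,32,(350,680,180,450),200)]
c=cap('scene');[print(t) for t in tops(c,24,32,(350,680,180,450),60)]
[print(t) for t in tops(c,112,140,(420,680,-345,-150),60)]
go(436,214,18)
```

```text
travel [179.5, -5.5, -6.2] roll 0.003 rows 4.3 | t 16.0 pos [430.9 220.4 197.5] grip 59.4 F [ 0.6 -0.1 -0.5]
(437.1, 214.2, 18.0, np.int32(1585), 28.6, [224, 220, 215])
(601.9, 226.9, 20.5, np.int32(435), 29.1, [141, 140, 132])
(433.9, 300.5, 17.5, np.int32(713), 28.5, [140, 134, 129])
(436.1, 212.8, 18.9, np.int32(205), 28.0, [120, 113, 108])
(433.1, 299.7, 19.4, np.int32(210), 27.9, [67, 63, 61])
(442.9, 386.7, 18.7, np.int32(214), 27.6, [119, 112, 108])
(603.0, 224.9, 20.5, np.int32(107), 28.9, [85, 85, 80])
(615.0, 382.2, 19.0, np.int32(303), 27.8, [141, 125, 3])
(490.8, -298.1, 19.5, np.int32(322), 122.6, [105, 100, 98])
(590.7, -308.4, 18.9, np.int32(383), 122.7, [107, 102, 100])
(596.3, -252.4, 20.0, np.int32(393), 122.7, [107, 102, 100])
travel [179.1, -4.9, -3.8] roll 0.003 rows 4.3 | t 16.1 pos [431.4 218.1 197.1] grip 59.8 F [ 0.7  1.1 -1.4]
```

>>> carry_out([
  {"travel":[40,-4,-3],"roll":0,"fingers":60},
  {"travel":[80,-4,-3],"roll":0,"fingers":60},
  {"travel":[120,-4,-3],"roll":0,"fingers":60},
  {"travel":[155,-4,-3],"roll":0,"fingers":60},
  {"travel":[174,-4,-3],"roll":0,"fingers":60},
  {"travel":[179,-4,-3],"roll":0,"fingers":60},
  {"travel":[179,-4,-3],"roll":0,"fingers":25},
  {"travel":[179,-4,-3],"roll":0,"fingers":25},
  {"travel":[179,-4,-3],"roll":0,"fingers":25},
  {"travel":[179,-4,-3],"roll":0,"fingers":25},
  {"travel":[170,-4,-3],"roll":0,"fingers":25},
  {"travel":[130,-4,-3],"roll":0,"fingers":25},
])

```text
time: 17.1
position: [432.8, 210.5, 63.2]
orientation: [-0.467, 0.534, 0.467, 0.528]
force: [0.6, 0.6, -1.7]
grip_width: 35.3
```

Run:
```python
from h import *
go(*slot(50,55),200)
```

```text
travel [-135.4, -222.5, -388.9] roll -0.002 rows 11.2 | t 17.1 pos [432.8 210.5  63.2] grip 35.3 F [ 0.6  0.6 -1.7]
```

>>> carry_out([
  {"travel":[-40,0,0],"roll":0,"fingers":25},
  {"travel":[-80,0,0],"roll":0,"fingers":25},
  {"travel":[-115,-11,-19],"roll":0,"fingers":25},
  {"travel":[-133,-29,-50],"roll":0,"fingers":25},
  {"travel":[-135,-49,-86],"roll":0,"fingers":25},
  {"travel":[-135,-69,-121],"roll":0,"fingers":25},
  {"travel":[-135,-89,-156],"roll":0,"fingers":25},
  {"travel":[-135,-109,-191],"roll":0,"fingers":25},
  {"travel":[-135,-129,-226],"roll":0,"fingers":25},
  {"travel":[-135,-149,-261],"roll":0,"fingers":25},
  {"travel":[-135,-169,-296],"roll":0,"fingers":25},
  {"travel":[-135,-189,-330],"roll":0,"fingers":25},
])

```text
time: 18.1
position: [581.5, -140.3, 202.9]
orientation: [-0.468, 0.53, 0.467, 0.531]
force: [1.5, 0.8, -1.2]
grip_width: 35.2
```

Run:
```python
from h import *
go(*slot(50,55),95+19.5)
```

```text
travel [88.4, -31.0, -59.0] roll -0.0 rows 2.7 | t 18.1 pos [ 581.5 -140.3  202.9] grip 35.2 F [ 1.5  0.8 -1.2]
```

>>> carry_out([
  {"travel":[0,-18,-35],"roll":0,"fingers":25},
  {"travel":[10,-30,-58],"roll":0,"fingers":25},
  {"travel":[40,-30,-58],"roll":0,"fingers":25},
  {"travel":[65,-30,-58],"roll":0,"fingers":25},
  {"travel":[79,-30,-58],"roll":0,"fingers":25},
  {"travel":[86,-30,-58],"roll":0,"fingers":25},
  {"travel":[87,-30,-58],"roll":0,"fingers":25},
  {"travel":[87,-30,-58],"roll":0,"fingers":56},
  {"travel":[87,-30,-58],"roll":0,"fingers":56},
  {"travel":[87,-30,-58],"roll":0,"fingers":56},
  {"travel":[50,-30,-58],"roll":0,"fingers":56},
  {"travel":[10,-30,-58],"roll":0,"fingers":60},
])

```text
time: 19.1
position: [602.4, -199.2, 190.6]
orientation: [-0.466, 0.532, 0.469, 0.529]
force: [1.2, -0.6, 0.9]
grip_width: 57.3
```

Run:
```python
from h import *
go(433.5,300.5,200)
```

```text
travel [-8.4, 230.3, 474.5] roll -0.0 rows 12.7 | t 19.1 pos [ 602.4 -199.2  190.6] grip 57.3 F [ 1.2 -0.6  0.9]
```

>>> carry_out([
  {"travel":[-8,18,37],"roll":0,"fingers":60},
  {"travel":[-8,36,74],"roll":0,"fingers":60},
  {"travel":[-8,54,111],"roll":0,"fingers":60},
  {"travel":[-8,72,148],"roll":0,"fingers":60},
  {"travel":[-8,90,185],"roll":0,"fingers":60},
  {"travel":[-8,108,222],"roll":0,"fingers":60},
  {"travel":[-8,126,259],"roll":0,"fingers":60},
  {"travel":[-8,144,296],"roll":0,"fingers":60},
  {"travel":[-8,162,333],"roll":0,"fingers":60},
  {"travel":[-8,180,370],"roll":0,"fingers":60},
  {"travel":[-8,198,407],"roll":0,"fingers":60},
  {"travel":[10,212,437],"roll":0,"fingers":60},
])

```text
time: 20.1
position: [449.1, 264.9, 185.7]
orientation: [-0.468, 0.527, 0.468, 0.533]
force: [1.8, 0.7, 0.7]
grip_width: 59.8
```

Run:
```python
from h import *
go(434,300.5,18)
c=cap('scene');[print(t) for t in tops(c,24,32,(350,680,180,450),60)]
[print(t) for t in tops(c,107,140,(420,680,-345,-150),60)]
```

```text
travel [167.8, 20.4, 32.3] roll 0.002 rows 4.1 | t 20.1 pos [449.1 264.9 185.7] grip 59.8 F [1.8 0.7 0.7]
(432.6, 300.7, 19.5, np.int32(211), 27.9, [88, 82, 79])
(442.9, 387.1, 18.8, np.int32(213), 28.1, [99, 93, 90])
(603.8, 224.1, 20.3, np.int32(96), 27.7, [89, 88, 82])
(614.6, 382.3, 18.8, np.int32(300), 27.9, [144, 128, 3])
(490.5, -299.2, 20.0, np.int32(316), 117.8, [107, 102, 100])
(590.3, -309.5, 19.7, np.int32(382), 117.8, [109, 104, 101])
(595.6, -253.6, 19.5, np.int32(381), 117.8, [110, 105, 103])
(602.0, -199.4, 19.3, np.int32(383), 117.9, [111, 106, 103])
```

>>> carry_out([
  {"travel":[25,15,24],"roll":0,"fingers":60},
  {"travel":[60,20,34],"roll":0,"fingers":60},
  {"travel":[100,20,34],"roll":0,"fingers":60},
  {"travel":[138,20,34],"roll":0,"fingers":60},
  {"travel":[160,20,34],"roll":0,"fingers":60},
  {"travel":[167,20,34],"roll":0,"fingers":60},
  {"travel":[167,20,34],"roll":0,"fingers":25},
  {"travel":[167,20,34],"roll":0,"fingers":25},
  {"travel":[167,20,34],"roll":0,"fingers":25},
  {"travel":[167,20,34],"roll":0,"fingers":25},
  {"travel":[160,20,34],"roll":0,"fingers":25},
  {"travel":[120,20,34],"roll":0,"fingers":25},
])

```text
time: 21.15
position: [430.3, 293.8, 57.0]
orientation: [-0.468, 0.534, 0.467, 0.527]
force: [0.9, 0.8, -1.5]
grip_width: 35.3
```

Run:
```python
from h import *
go(*slot(-50,0),200)
```

```text
travel [-139.3, -135.7, -526.6] roll -0.002 rows 13.5 | t 21.1 pos [430.3 293.8  57. ] grip 35.3 F [ 0.9  0.8 -1.5]
```

>>> carry_out([
  {"travel":[-40,0,0],"roll":0,"fingers":25},
  {"travel":[-75,-4,-15],"roll":0,"fingers":25},
  {"travel":[-110,-10,-38],"roll":0,"fingers":25},
  {"travel":[-138,-18,-68],"roll":0,"fingers":25},
  {"travel":[-140,-28,-108],"roll":0,"fingers":25},
  {"travel":[-140,-38,-148],"roll":0,"fingers":25},
  {"travel":[-140,-48,-188],"roll":0,"fingers":25},
  {"travel":[-140,-58,-228],"roll":0,"fingers":25},
  {"travel":[-140,-68,-268],"roll":0,"fingers":25},
  {"travel":[-140,-78,-308],"roll":0,"fingers":25},
  {"travel":[-140,-88,-348],"roll":0,"fingers":25},
  {"travel":[-140,-98,-388],"roll":0,"fingers":25},
])

```text
time: 22.15
position: [480.9, -102.4, 202.2]
orientation: [-0.468, 0.53, 0.467, 0.531]
force: [1.0, 1.2, -1.3]
grip_width: 35.2
```

Run:
```python
from h import *
go(*slot(-50,-3),90+19.5)
```

```text
travel [92.7, -35.6, -142.0] roll -0.0 rows 4.2 | t 22.1 pos [ 480.9 -102.4  202.2] grip 35.2 F [ 1.   1.2 -1.3]
```

>>> carry_out([
  {"travel":[0,-10,-40],"roll":0,"fingers":25},
  {"travel":[0,-20,-80],"roll":0,"fingers":25},
  {"travel":[0,-30,-119],"roll":0,"fingers":25},
  {"travel":[12,-35,-140],"roll":0,"fingers":25},
  {"travel":[45,-35,-141],"roll":0,"fingers":25},
  {"travel":[72,-35,-141],"roll":0,"fingers":25},
  {"travel":[86,-35,-141],"roll":0,"fingers":25},
  {"travel":[91,-35,-141],"roll":0,"fingers":25},
  {"travel":[91,-35,-141],"roll":0,"fingers":25},
  {"travel":[91,-35,-141],"roll":0,"fingers":56},
  {"travel":[91,-35,-141],"roll":0,"fingers":56},
  {"travel":[91,-35,-141],"roll":0,"fingers":56},
])

```text
time: 23.15
position: [499.4, -244.6, 111.8]
orientation: [-0.468, 0.53, 0.467, 0.531]
force: [-0.2, 0.4, 0.5]
grip_width: 50.4
```

Run:
```python
from h import *
go(443.5,387.5,200)
```

```text
travel [-88.7, 134.3, 620.2] roll 0.0 rows 15.4 | t 23.1 pos [ 499.4 -244.6  111.8] grip 50.4 F [-0.2  0.4  0.5]
```

>>> carry_out([
  {"travel":[-35,0,0],"roll":0,"fingers":60},
  {"travel":[-72,4,16],"roll":0,"fingers":60},
  {"travel":[-88,12,53],"roll":0,"fingers":60},
  {"travel":[-88,20,93],"roll":0,"fingers":60},
  {"travel":[-88,29,133],"roll":0,"fingers":60},
  {"travel":[-88,37,173],"roll":0,"fingers":60},
  {"travel":[-88,46,213],"roll":0,"fingers":60},
  {"travel":[-88,55,253],"roll":0,"fingers":60},
  {"travel":[-88,64,293],"roll":0,"fingers":60},
  {"travel":[-88,72,333],"roll":0,"fingers":60},
  {"travel":[-88,81,373],"roll":0,"fingers":60},
  {"travel":[-88,90,413],"roll":0,"fingers":60},
])

```text
time: 24.15
position: [460.5, 178.8, 199.7]
orientation: [-0.468, 0.529, 0.468, 0.531]
force: [2.1, 0.6, 0.4]
grip_width: 60.2
```

Run:
```python
from h import *
go(443.5,387.5,18)
c=cap('scene');[print(t) for t in tops(c,24,32,(350,680,180,450),60)]
[print(t) for t in tops(c,102,140,(420,680,-345,-150),60)]
```

```text
travel [182.1, 43.3, 204.5] roll 0.0 rows 6.6 | t 24.1 pos [460.5 178.8 199.7] grip 60.2 F [2.1 0.6 0.4]
(441.3, 386.8, 20.1, np.int32(216), 27.8, [120, 113, 109])
(602.9, 225.0, 20.6, np.int32(114), 29.0, [86, 86, 80])
(615.2, 382.1, 18.6, np.int32(301), 27.8, [142, 127, 3])
(491.1, -298.2, 19.4, np.int32(317), 112.8, [107, 102, 99])
(498.3, -239.7, 19.5, np.int32(317), 112.8, [108, 103, 101])
(590.2, -308.3, 19.7, np.int32(388), 112.8, [108, 103, 101])
(597.3, -254.2, 19.3, np.int32(380), 113.0, [109, 104, 102])
(602.7, -199.5, 18.6, np.int32(380), 113.0, [110, 105, 103])
```

>>> carry_out([
  {"travel":[0,8,40],"roll":0,"fingers":60},
  {"travel":[0,16,80],"roll":0,"fingers":60},
  {"travel":[0,25,120],"roll":0,"fingers":60},
  {"travel":[0,33,160],"roll":0,"fingers":60},
  {"travel":[20,42,195],"roll":0,"fingers":60},
  {"travel":[55,43,208],"roll":0,"fingers":60},
  {"travel":[95,43,208],"roll":0,"fingers":60},
  {"travel":[130,43,208],"roll":0,"fingers":60},
  {"travel":[145,43,208],"roll":0,"fingers":60},
  {"travel":[145,43,208],"roll":0,"fingers":60},
])

```text
time: 25.03
position: [442.9, 386.5, 49.9]
orientation: [-0.468, 0.533, 0.467, 0.528]
force: [-0.9, 0.1, 1.2]
grip_width: 59.9
```

Run:
```python
from h import *
c=cap('scene');[print(t) for t in tops(c,24,32,(400,480,330,450),60)]
go(443,387.5,18.5)
```

```text
travel [33.9, 0.9, -0.2] roll 0.0 rows 0.8 | t 25.1 pos [444.  387.7  52.4] grip 60.4 F [ 0.  -0.8  1.9]
```

>>> carry_out([
  {"travel":[20,0,0],"roll":0,"fingers":60},
  {"travel":[33,0,0],"roll":0,"fingers":60},
  {"travel":[35,0,0],"roll":0,"fingers":60},
  {"travel":[35,0,0],"roll":0,"fingers":25},
  {"travel":[35,0,0],"roll":0,"fingers":25},
  {"travel":[35,0,0],"roll":0,"fingers":25},
  {"travel":[35,0,0],"roll":0,"fingers":25},
  {"travel":[25,0,0],"roll":0,"fingers":25},
  {"travel":[-15,0,0],"roll":0,"fingers":25},
  {"travel":[-55,0,0],"roll":0,"fingers":25},
  {"travel":[-95,-5,-8],"roll":0,"fingers":25},
  {"travel":[-130,-12,-28],"roll":0,"fingers":25},
])

```text
time: 26.08
position: [453.2, 360.3, 187.0]
orientation: [-0.468, 0.529, 0.468, 0.531]
force: [1.4, 0.6, 0.5]
grip_width: 35.2
```

Run:
```python
from h import *
go(*slot(-50,58),200)
```

```text
travel [-14.0, -120.2, -536.7] roll 0.002 rows 13.2 | t 26.1 pos [453.2 360.3 187. ] grip 35.2 F [1.4 0.6 0.5]
```

>>> carry_out([
  {"travel":[-14,-9,-39],"roll":0,"fingers":25},
  {"travel":[-14,-18,-79],"roll":0,"fingers":25},
  {"travel":[-14,-27,-119],"roll":0,"fingers":25},
  {"travel":[-14,-36,-159],"roll":0,"fingers":25},
  {"travel":[-14,-45,-199],"roll":0,"fingers":25},
  {"travel":[-14,-54,-239],"roll":0,"fingers":25},
  {"travel":[-14,-63,-279],"roll":0,"fingers":25},
  {"travel":[-14,-72,-319],"roll":0,"fingers":25},
  {"travel":[-14,-81,-359],"roll":0,"fingers":25},
  {"travel":[-14,-90,-399],"roll":0,"fingers":25},
  {"travel":[-14,-99,-439],"roll":0,"fingers":25},
  {"travel":[-14,-108,-479],"roll":0,"fingers":25},
])

```text
time: 27.08
position: [499.4, -131.9, 198.5]
orientation: [-0.468, 0.53, 0.467, 0.531]
force: [1.0, 0.4, -1.0]
grip_width: 35.5
```

Run:
```python
from h import *
go(*slot(-50,57),85+19.5)
```

```text
travel [94.0, -13.5, -55.0] roll -0.0 rows 2.6 | t 27.1 pos [ 499.4 -131.9  198.5] grip 35.5 F [ 1.   0.4 -1. ]
```

>>> carry_out([
  {"travel":[0,-9,-38],"roll":0,"fingers":25},
  {"travel":[12,-13,-54],"roll":0,"fingers":25},
  {"travel":[45,-13,-54],"roll":0,"fingers":25},
  {"travel":[72,-13,-54],"roll":0,"fingers":25},
  {"travel":[87,-13,-54],"roll":0,"fingers":25},
  {"travel":[93,-13,-54],"roll":0,"fingers":25},
  {"travel":[93,-13,-54],"roll":0,"fingers":25},
  {"travel":[93,-13,-54],"roll":0,"fingers":56},
  {"travel":[93,-13,-54],"roll":0,"fingers":56},
  {"travel":[93,-13,-54],"roll":0,"fingers":56},
  {"travel":[58,-13,-54],"roll":0,"fingers":56},
  {"travel":[20,-13,-54],"roll":0,"fingers":56},
])

```text
time: 28.08
position: [504.4, -184.9, 177.0]
orientation: [-0.467, 0.532, 0.469, 0.529]
force: [1.5, 0.2, 0.2]
grip_width: 55.4
```

Run:
```python
from h import *
yaw=np.deg2rad(3.8);xh=np.array([np.cos(yaw),np.sin(yaw)])
x,y=np.array([471.8,35.6])-70*xh;print(x,y)
go(x,y,200,93.8)
go(x,y,200,180+93.8)
```

```text
401.9538972195565 30.960826971999992
travel [-22.5, 128.9, 201.2] roll 1.379 rows 5.8 | t 28.1 pos [ 504.4 -184.9  177. ] grip 55.4 F [1.5 0.2 0.2]
travel [-22.5, 128.9, 201.2] roll -1.763 rows 5.8 | t 28.1 pos [ 504.4 -184.9  177. ] grip 55.4 F [1.5 0.2 0.2]
```

>>> carry_out([
  {"travel":[-23,10,16],"roll":0.11,"fingers":40},
  {"travel":[-23,20,36],"roll":0.23,"fingers":20},
  {"travel":[-23,35,56],"roll":0.35,"fingers":0},
  {"travel":[-23,50,78],"roll":0.47,"fingers":0},
  {"travel":[-23,64,100],"roll":0.59,"fingers":0},
  {"travel":[-23,78,122],"roll":0.71,"fingers":0},
  {"travel":[-23,90,142],"roll":0.83,"fingers":0},
  {"travel":[-23,100,162],"roll":0.95,"fingers":0},
  {"travel":[-23,108,180],"roll":1.07,"fingers":0},
  {"travel":[-23,114,196],"roll":1.19,"fingers":0},
  {"travel":[-23,119,202],"roll":1.31,"fingers":0},
  {"travel":[-23,119,202],"roll":1.38,"fingers":0},
])

```text
time: 29.08
position: [413.0, 31.7, 201.4]
orientation: [-0.021, 0.706, 0.022, 0.708]
force: [0.3, -0.3, -0.5]
grip_width: 0.4
```

```bash
cat >> h.py <<'E'
yw=np.deg2rad(3.8);XH=np.array([np.cos(yw),np.sin(yw)]);CC=np.array([471.8,35.6])
def gow(x,ztip): # finger centre at counter x, tip height
    p=CC+x*XH; go(p[0],p[1],ztip+14,93.8)
def ridges(names=('scene','side')):
    for n in names:
        c=cap(n);p=cloud(c);r=p[:,:2]-CC;x=r@XH;y=r@np.array([-XH[1],XH[0]])
        m=(abs(y)<16)&(abs(x)<62)&(p[:,2]>85);rad=np.hypot(x,p[:,2]-81);th=np.degrees(np.arctan2(x,p[:,2]-81))
        k=m&(rad>54)&(rad<61);t=th[k]
        ph=np.degrees(np.angle(np.exp(1j*np.deg2rad(t*10)).mean()))/10
        h,b=np.histogram(t,np.arange(-90,91,6));print(n,'phase mod36',round(ph,1),'n',k.sum(),{int(b[i]+3):int(h[i]) for i in range(len(h)) if h[i]>4})
E
python3 - <<'E'
from h import *
c=cap('scene','s2.png');[print(t) for t in tops(c,100,140,(420,680,-345,-150),60)]
c=cap('wrist','w2.png')
ridges()
gow(-56,116);gow(-60,150)
E
```

```text
(490.0, -296.5, 19.4, np.int32(291), 107.9, [107, 102, 100])
(498.6, -241.3, 19.7, np.int32(298), 108.0, [108, 103, 101])
(504.5, -185.4, 18.9, np.int32(297), 107.9, [109, 104, 101])
(589.7, -307.1, 19.9, np.int32(358), 108.0, [108, 103, 100])
(595.9, -253.9, 19.5, np.int32(359), 107.9, [108, 103, 101])
(602.3, -198.3, 19.7, np.int32(357), 107.8, [109, 104, 102])
scene phase mod36 4.7 n 193 {-33: 37, -27: 20, 3: 32, 9: 16, 39: 39, 75: 43, 81: 6}
side phase mod36 4.4 n 194 {-69: 8, -63: 41, -33: 21, -27: 14, 3: 46, 9: 5, 39: 39, 75: 17}
travel [70.9, 1.3, 2.5] roll 0.002 rows 1.7 | t 29.3 pos [413.4  30.4 200.9] grip 0.4 F [ 0.6 -0.2  0.4]
travel [36.9, 1.3, -1.5] roll 0.002 rows 0.9 | t 29.3 pos [413.4  30.4 200.9] grip 0.4 F [ 0.6 -0.2  0.4]
```

View pics/w2.png

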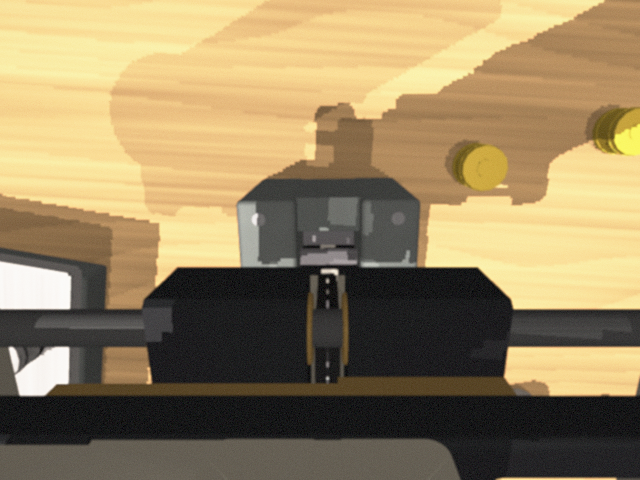

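View pics/s2.png

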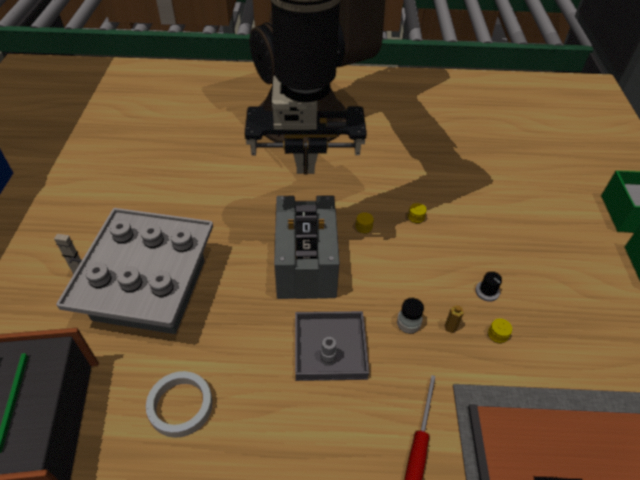

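The scene shows six feet in the pan, with px (120,230) to (182,240) the near row and (97,272) to (161,283) the far row. The pan floor is 30 mm down. The socket is in the tray at (328,350), bystanders are unmoved, and the wheel shows 0 just past the top. Now I roll the wheel.

>>> carry_out([
  {"travel":[25,1,8],"roll":0,"fingers":0},
  {"travel":[50,1,11],"roll":0,"fingers":0},
  {"travel":[63,1,11],"roll":0,"fingers":0},
  {"travel":[62,1,19],"roll":0,"fingers":0},
  {"travel":[57,1,28],"roll":0,"fingers":0},
  {"travel":[54,1,37],"roll":0,"fingers":0},
  {"travel":[53,1,46],"roll":0,"fingers":0},
  {"travel":[54,1,55],"roll":0,"fingers":0},
  {"travel":[55,1,64],"roll":0,"fingers":0},
  {"travel":[55,1,64],"roll":0,"fingers":0},
  {"travel":[30,1,60],"roll":0,"fingers":0},
  {"travel":[0,1,20],"roll":0,"fingers":0},
])

```text
time: 30.28
position: [442.6, 33.5, 194.7]
orientation: [-0.024, 0.707, 0.022, 0.706]
force: [0.1, 1.1, 2.7]
grip_width: 0.7
```

Run:
```python
from h import *
ridges()
gow(-56,116)
```

```text
scene phase mod36 -15.5 n 199 {-51: 30, -15: 58, 21: 49, 51: 12, 57: 40}
side phase mod36 -16.0 n 192 {-87: 12, -81: 7, -51: 45, -15: 37, 15: 24, 21: 29, 51: 29, 57: 5}
travel [68.7, 0.2, -23.6] roll -0.001 rows 1.7 | t 30.4 pos [439.1  33.  198.8] grip 0.8 F [ 1.   0.4 -0.1]
```

>>> carry_out([
  {"travel":[28,0,-28],"roll":0,"fingers":0},
  {"travel":[68,0,-28],"roll":0,"fingers":0},
  {"travel":[69,0,-20],"roll":0,"fingers":0},
  {"travel":[64,0,-13],"roll":0,"fingers":0},
  {"travel":[59,0,-7],"roll":0,"fingers":0},
  {"travel":[54,0,2],"roll":0,"fingers":0},
  {"travel":[51,0,11],"roll":0,"fingers":0},
  {"travel":[50,0,20],"roll":0,"fingers":0},
  {"travel":[51,0,29],"roll":0,"fingers":0},
  {"travel":[52,0,38],"roll":0,"fingers":0},
  {"travel":[20,0,38],"roll":0,"fingers":0},
  {"travel":[0,0,8],"roll":0,"fingers":0},
])

```text
time: 31.38
position: [452.6, 34.4, 196.1]
orientation: [-0.024, 0.706, 0.022, 0.707]
force: [2.0, 1.4, 2.9]
grip_width: 0.2
```

Run:
```python
from h import *
ridges()
gow(-56,116)
```

```text
scene phase mod36 -15.3 n 194 {-51: 28, -45: 6, -21: 7, -15: 46, 21: 51, 57: 45}
side phase mod36 -15.6 n 187 {-87: 10, -81: 14, -51: 37, -15: 41, 15: 21, 21: 28, 51: 22, 57: 10}
travel [68.0, 0.1, -32.6] roll -0.002 rows 1.8 | t 31.5 pos [448.2  33.7 198.2] grip 0.6 F [ 0.4  0.8 -0.8]
```

Run:
```python
from h import *
c=cap('scene');a=c['pixels'][180:310,255:355,::-1]
b=cap('side')['pixels'][190:330,280:420,::-1]
a=cv2.resize(a,(400,520),interpolation=2);b=cv2.resize(b,(400,400),interpolation=2)
o=np.zeros((520,800,3),np.uint8);o[:,:400]=a;o[:400,400:]=b;cv2.imwrite('pics/d3.png',o)
gow(-56,116)
```

```text
travel [65.8, 0.1, -33.0] roll -0.001 rows 1.8 | t 31.6 pos [448.7  33.9 195.9] grip 0.1 F [-0.7 -0.4  0.7]
```

View pics/d3.png

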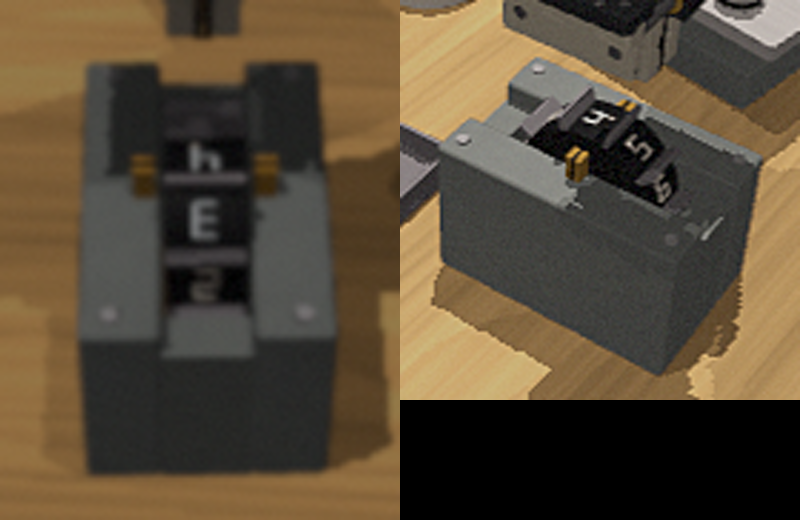

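The view shows digit 4 on top between the posts and 5 next on the robot's side, so one more step of about 33.5° is needed.

>>> carry_out([
  {"travel":[20,0,-34],"roll":0,"fingers":0},
  {"travel":[58,0,-37],"roll":0,"fingers":0},
  {"travel":[68,0,-36],"roll":0,"fingers":0},
  {"travel":[66,0,-29],"roll":0,"fingers":0},
  {"travel":[62,0,-22],"roll":0,"fingers":0},
  {"travel":[57,0,-16],"roll":0,"fingers":0},
  {"travel":[53,0,-10.5],"roll":0,"fingers":0},
  {"travel":[52,0,-7.5],"roll":0,"fingers":0},
  {"travel":[51,0,-5.5],"roll":0,"fingers":0},
  {"travel":[51,0,-5.5],"roll":0,"fingers":0},
  {"travel":[40,0,-9],"roll":0,"fingers":0},
  {"travel":[0,0,-12],"roll":0,"fingers":0},
])

```text
time: 32.58
position: [433.1, 31.8, 191.0]
orientation: [-0.023, 0.71, 0.021, 0.704]
force: [0.3, 0.0, -0.2]
grip_width: 0.2
```

Run:
```python
from h import *
ridges()
gow(-56,116)
```

```text
scene phase mod36 -15.8 n 185 {-51: 29, -21: 6, -15: 53, 21: 50, 51: 16, 57: 22}
side phase mod36 -16.5 n 191 {-87: 15, -81: 7, -51: 46, -15: 35, 15: 32, 21: 20, 51: 32}
travel [69.7, -0.5, -23.4] roll -0.0 rows 1.8 | t 32.7 pos [438.7  33.7 199.9] grip 0.6 F [ 1.2  0.9 -0.7]
```

>>> carry_out([
  {"travel":[-30,0,0],"roll":0,"fingers":20},
  {"travel":[-60,0,0],"roll":0,"fingers":20},
  {"travel":[-60,0,0],"roll":0,"fingers":20},
  {"travel":[-60,0,0],"roll":0,"fingers":20},
  {"travel":[-60,0,0],"roll":0,"fingers":20},
  {"travel":[-60,0,0],"roll":0,"fingers":20},
])

```text
time: 33.18
position: [435.4, 32.6, 254.3]
orientation: [-0.023, 0.707, 0.023, 0.706]
force: [0.3, 1.3, -0.9]
grip_width: 19.4
```

Run:
```python
from h import *
ridges()
c=cap('scene');[print(t) for t in tops(c,100,140,(420,680,-345,-150),60)]
p=cloud(c);q=(p[:,:2]-PC);u=q@np.array([np.cos(PY),np.sin(PY)]);v=q@np.array([-np.sin(PY),np.cos(PY)])
print('floor',np.median(p[(abs(u)<20)&(abs(v)<60)&(p[:,2]>60),2]))
print('socket',tops(c,50,70,(590,720,20,150),10))
for n in('standoff','knob','jar'):
    o=bot.outline_of(n,'scene');print(n,o and o[0]['bbox'])
a=c['pixels'][180:390,50:355,::-1]
b=cap('side')['pixels'][200:300,300:420,::-1]
a=cv2.resize(a,(780,537));cv2.imwrite('pics/f.png',a);cv2.imwrite('pics/f2.png',cv2.resize(b,(480,400),interpolation=2))
```

```text
scene phase mod36 -15.7 n 182 {-51: 30, -21: 7, -15: 51, 21: 49, 51: 16, 57: 23}
side phase mod36 -16.4 n 187 {-87: 13, -81: 7, -51: 43, -21: 5, -15: 36, 15: 30, 21: 20, 51: 27, 57: 5}
(491.2, -297.5, 20.0, np.int32(298), 108.0, [106, 101, 99])
(498.5, -240.7, 19.4, np.int32(297), 107.6, [108, 103, 101])
(505.6, -186.6, 19.4, np.int32(297), 107.8, [108, 103, 101])
(590.1, -307.2, 19.8, np.int32(359), 107.9, [107, 102, 100])
(596.1, -253.8, 18.8, np.int32(363), 107.8, [108, 103, 100])
(603.3, -199.6, 18.8, np.int32(360), 107.9, [108, 103, 101])
floor 80.29317030579023
socket [(679.5, 83.3, 12.1, np.int32(170), 58.5, [86, 83, 83])]
standoff [440.9, 306.2, 462.8, 331.6]
knob [477.3, 270.5, 500.1, 300.3]
jar [395.6, 296.2, 425.3, 333.8]
```

View pics/f.png

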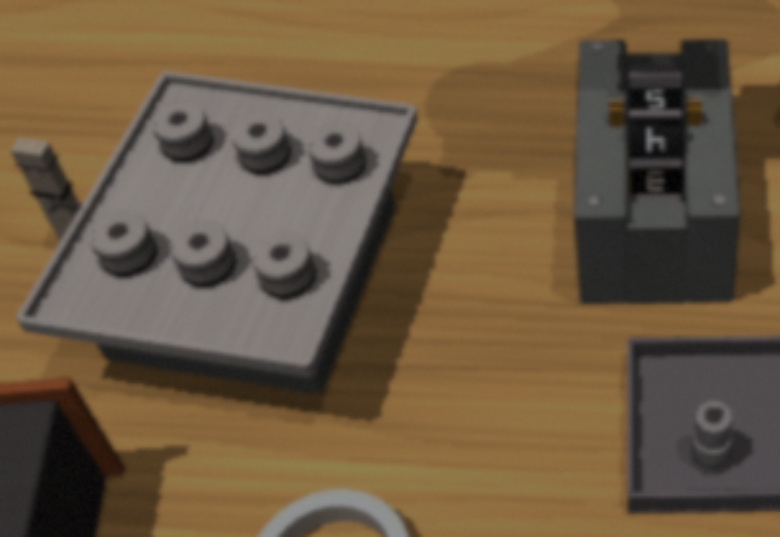

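View pics/f2.png

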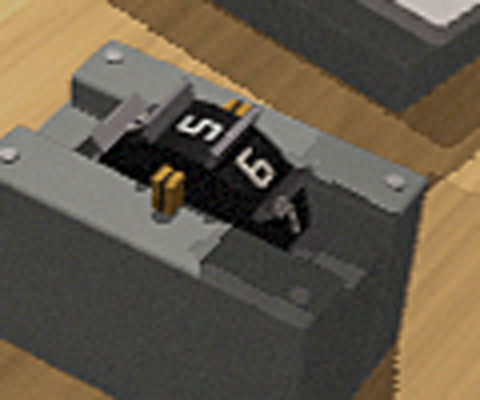

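The final views show six feet standing in the pan and the pointer by the band. The socket stands in the tray at (712,435), and digit 5 is on top between the posts at (655,100).

```bash
python3 -c "
from rig import bot
print(bot.hand_in())"
```

```text
the job is handed in; nothing more can be done
None
```

I put the socket in the grey tray, added all five grey feet from the bench to the one already in the pan, and rolled the thumbwheel up to 5. I handed the job in at about 33 s of the 210 s allowed.

**Last checks before handing in:**
- **Pan:** it held six feet standing in two rows of three. The floor measured 80.3 mm above the bench, so it had sunk about 30 mm.
- **Socket:** standing upright in the tray at about (680, 83).
- **Wheel:** digit 5 was on top between the index posts, with the ridges about 2° off exact centre; the limit is about 10°.
- **Other things:** the standoff, knob and jar were where they started. None of the three yellow look-alikes was picked up. I saw no foot knocked aside.
- **Arm:** it was raised clear and touching nothing.

No check failed, and the hand-in gives no verdict. I went in about 8 mm off on the second foot, but corrected that before closing on it.

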